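# Load an empty spool on the thread winder

## Task

Get the thread winder ready: push the empty spool down over the upright spindle, past the sprung ball, until it clicks home on the drive disc with the ball out above it, pressing on the disc with no more than about 20 N. Then swing the stop lever in until its roller rests gently on the spool's bare barrel, and let go. Leave everything else on the table where it is.

Things in the scene. Friction and masses are not known exactly. Their poses are not given: they have to be found in the camera images.
- spool_mid (a point): Centre (half-way up, on the axis) of the empty white plastic spool, standing on the table: 44 mm tall, two round flanges 40 mm across and 6 mm thick, between them a bare barrel 26 mm across; a plain bore 17.6 mm wide runs through it along its z axis. About 35 g. Grasp both flanges from above at mid-height. The full spools, unlike it, bulge with thread.
- winder: Bench thread winder, fixed: white housing, 124 mm along its x and 244 mm along its y (y from -162 to +82 mm), flat deck 50 mm above the table. Origin on the table right under the spindle's axis, z up. On the deck a polished upright steel spindle, 16 mm thick with a round nose, carries a drive disc 32 mm across. A thread guide 127 mm tall stands at x +50, y +66 mm.
- deck (a point): Point on the spindle's axis at deck level, 50 mm above the table; axes as the winder's. The spool must sit on the drive disc's top face (the seat). The spindle is clamped at a height set by hand: the seat is anywhere from 22 to 42 mm above the deck, different each time and not measured: feel for it. The nose's tip is 64 mm above the seat. Bore play 0.8 mm a side.
- ball (a joint): Travel of the sprung 8 mm steel ball in the spindle's side (winder's +x): 0 m = out, 3.3 mm proud; 0.001 or more while the bore holds it in. Its centre is 47.5 mm above the seat. The spool's foot meets it about 51 mm above the seat; passing it takes some 5 to 12 N, then it only rubs (1 to 4 N); in the last 2 mm above the seat it snaps out over the spool's top.
- lever (a joint): The winder's stop lever, a flat bar on an upright pivot, 104 mm above the table. 0 rad = its roller touches the bare barrel of a seated spool; grows as it swings out, clockwise from above, to the winder's +x side; starts at 0.9 to 1.25. It stays where it is left; turning it takes about 1 N at the peg.
- lever_pivot (a point): The lever's pivot axis, at the height of the bar, 104 mm above the table: at x = +20, y = -80 mm in the winder's frame.
- lever_peg (a point): The lever's upright round finger peg, 10 mm thick, from the bar (107 mm above the table) up to 141 mm; this point is on its axis, 131 mm above the table. It is on the lever's tail, opposite the roller: with the lever at angle a, at pivot + 45 mm * (-sin a, -cos a) in the winder's x, y. Pinch it from above.
- roller (a point): Centre of the lever's roller, 14 mm across and 8 mm tall, 80 mm from the pivot: at pivot + 80 mm * (sin a, cos a) in the winder's x, y. Resting on the barrel it is 20 mm from the spool's axis.
- full_a: A full thread spool, 40 mm across and 44 mm tall, standing, wound out to its flanges, a paper label over its upper end; origin at the middle of its underside. Leave it alone.
- full_b: Another full thread spool, same size. Leave it alone.
- jar_a: Bead jar, 50 mm across, 53 mm tall, metal lid. Leave it alone.
- jar_b: Another bead jar, same size. Leave it alone.
- scissors: Small embroidery scissors lying on the table, 110 mm long. Leave alone.
- thimble: Thimble, 19 mm across, 22 mm tall. Leave alone.
- hoop: Wooden embroidery hoop lying flat, 130 mm across. Leave alone.
- wax: Block of beeswax, 50 x 34 x 16 mm. Leave alone.
- needles: Wooden needle case lying down, 85 mm long, 18 mm thick. Leave alone.
Things that resemble listed ones, but are neither listed nor needed, are in the scene too. What is shaped like the part that bears spool_mid but blue is not meant.

How it is judged:
By the outcome, as a careful person would: the job done as asked, in the order asked, and still so for the second after the job is handed in, with the robot touching nothing.
It also fails if it takes over 64 s, if anything falls off the work surface, if the arm or the gripper's body presses on something with over 40 N, if the wrist force passes 120 N, or if a joint passes its speed limit or range.

## Robot

A 6-joint arm with a two-finger parallel gripper is mounted at the origin on the work surface. World frame = base frame: x ahead of the robot, y to its left, z up, the work surface at z = 0. Lengths are in mm, angles in rad, forces in N, time in s.
With the tool pointing down it reaches from about 350 to 975 mm from the base axis. Payload 4.9 kg.
Tool frame: the origin (TCP) lies at the very end of the fingers, on their centre line; the grasp point (between the pads) lies 19 mm behind it (robot.grip_depth is the z of the grasp point in the tool frame, in mm); z points along the fingers, x is the direction in which the jaws open and shut, and the axes are right-handed (so a half turn about z gives the same grasp; the last joint's range is limited). The gripper opens to 85 mm and grips with 20 to 120 N. Pads are 22 mm wide; open, the fingers measure 114 mm over their backs; the gripper's body (76 mm by 85 mm) begins 54 mm behind the grasp point. The pads swing forward as they close: fully open they stand 13 mm farther back than shut.
Start: joints at [-1.221, 0.053, 1.613, -0, 1.476, -0.119], TCP at [282.377, -557.553, 231.304] pointing down, gripper open.
Joint ranges: [-3.01, 3.01], [-1.01, 2.22], [0.06, 2.58], [-1.02, 4.17], [0.09, 2.62], [-3.14, 3.14]. Speed limits (rad/s): [2.57, 2.57, 3.14, 3.14, 3.14, 3.14].

## Interface

Orientations are given as a rotation vector (axis times angle).
In Python, from rig import robot, vision, ticket, models gives the robot as it stands.
- The arm moves only by the shell command python3 -m crank 'ROWS'. ROWS is JSON, a list of rows, each a list of 3 entries, a list of its own where there are three numbers: the turn, a rotation vector about the tool's x, y, z scaled (see below), then the shift along the tool's x, y, z scaled (see below), then the gripper command: -1 is shut, 1 is fully open, values between are in proportion. In form: [[[ax, ay, az], [tx, ty, tz], gripper], ...]. A call has 1 to 20 rows; each row shifts and turns the commanded pose from where the row before left it, along the tool's axes as they then stand; what a row does not reach is not made up. The controller multiplies each number of a shift by 0.3 m and each number of a turn by 60 degrees. A row lasts 1/12 s, in which the tool goes at most 41.7 mm and 7.16 degrees, less where a joint would pass 70% of its speed; a pose out of reach is approached as far as the arm can. A call with a number of a shift or a turn outside -1 to 1 is refused whole. A call with a gripper value outside its range is refused whole. The fingers move at their own pace and stop on an object; the grip force is fixed at half the most. Time passes only in rows, so rows that do not move let the fingers close. It gives the time, the measured TCP pose, the force and the opening at its end, in the units of the state.
- robot.get_obs(): the state, without advancing time (a new reading comes with each control period).
- vision.read_camera(name): name is "scene" or "top" or "wrist"; returns a dict with "color" (420x560x3 uint8, red, green, blue), "intrinsics" (3x3 intrinsics, pixels), "distortion" ([k1, k2, p1, p2, k3] as OpenCV has them; the pictures are not rectified), "rvec" (rotation vector, rad) and "tvec" (3), from world to camera coordinates, as OpenCV has them. Camera axes: x right, y down, z forward; pixel columns grow to the right and rows downward; lengths in mm; the calibration is good to about 2 mm. A picture is of the moment at which its call begins. There is no depth.
- ticket.job_done(): hands the job in, once; it reports no verdict.
Trained networks look in a picture, given as the dict that the camera call returned (one of the last four; its "shot" number tells which), for a name from the list of things; names that differ only in an ending like _2 or _b are one class to them, and where a whole thing is asked for, a point or a joint stands for the part that bears it (a point fixed in the world has none). Each returns a list of dicts, best first, with "p" (0 to 1); they miss things now and then, are a little off and sometimes report something else, mostly with a low value. They report only what shows in the picture. A call takes as long as a camera call. They do not tell look-alikes from the thing itself.
- models.look_for(picture, query): "location" ([x, y, z] in mm, in the coordinates of the camera as it stood for that picture, good to about 4 mm: the middle of the surface that is visible of it).
- models.place_of(picture, query): "location" ([x, y, z] in mm, in the coordinates of the camera as it stood for that picture, good to about 4 mm: a listed point, or the origin of a listed thing).
The state is a dict: "time_s": time; "joint_positions": joint angles; "qvel": joint speeds; "tau": joint torques, N m; "tool_pos": TCP position; "tool_rot": TCP orientation; "ft_force": force on the tool from outside, world axes, zero at the start; "wrist_torque": the same for the moment, N m; "finger_gap": finger opening in mm.
Only numpy, scipy, OpenCV 4.12 (cv2) and the standard library are available. Lean on these libraries where they do the work, as an engineer would, in place of code of your own. Each camera call takes 0.05 s, during which the arm holds its last target. There are 200 camera calls.

## Working session

There is one attempt and no reset: what is moved stays moved. The work goes in short steps, Python scripts to look and compute and a shell command to move; the robot and the scene stay as the last step left them, time stands still between calls to the robot, and variables do not carry over. Pictures are saved under pics/ and viewed, about 8 in all and at most 12, crops included, and the job is handed in when it is done.

```bash
ls; mkdir -p pics; cat > h.py <<'E'
import numpy as np, cv2
from scipy.spatial.transform import Rotation as R
from rig import robot, vision, ticket, models
def w(pic,p):
    return R.from_rotvec(np.ravel(pic["rvec"])).inv().apply(np.ravel(p)-np.ravel(pic["tvec"]))
def save(pic,n): cv2.imwrite(f"pics/{n}.png",pic["color"][:,:,::-1])
def proj(pic,P):
    return cv2.projectPoints(np.array(P,float).reshape(-1,1,3),np.ravel(pic["rvec"]),np.ravel(pic["tvec"]),np.array(pic["intrinsics"],float),np.array(pic["distortion"],float))[0].reshape(-1,2)
def ray(pic,uv,z):
    "intersect pixel rays with plane z"
    x=cv2.undistortPoints(np.array(uv,float).reshape(-1,1,2),np.array(pic["intrinsics"],float),np.array(pic["distortion"],float)).reshape(-1,2)
    Rm=R.from_rotvec(np.ravel(pic["rvec"])).inv(); c=-Rm.apply(np.ravel(pic["tvec"]))
    d=Rm.apply(np.c_[x,np.ones(len(x))]); return c+d*((z-c[2])/d[:,2])[:,None]
E
python3 - <<'E'
from h import *
o=robot.get_obs();print({k:np.round(v,3).tolist() for k,v in o.items()})
for c in("scene","top"):
    p=vision.read_camera(c);save(p,c)
    for q in("spool_mid","deck","lever_pivot","lever_peg","roller","winder","full_a","jar_a"):
        for r in models.place_of(p,q)[:4]: print(c,q,round(r["p"],2),w(p,r["location"]).round(1), proj(p,w(p,r["location"])).round(0).tolist(),{k:v for k,v in r.items() if k not in("p","location")})
E
```

```text
pics
{'time_s': 0.0, 'joint_positions': [-1.221, 0.053, 1.614, -0.0, 1.476, -0.119], 'qvel': [0.001, -0.0, -0.0, 0.0, 0.002, -0.0], 'tau': [0.0, -39.368, -37.018, -0.0, 0.007, 0.0], 'tool_pos': [282.176, -556.967, 230.041], 'tool_rot': [-2.676, 1.644, 0.003], 'ft_force': [0.143, -0.328, -0.031], 'wrist_torque': [0.002, -0.03, -0.028], 'finger_gap': 85.612}
scene spool_mid 0.84 [560.9 151.   21.3] [[317.0, 225.0]] {}
scene spool_mid 0.74 [478.1 142.3  17.3] [[299.0, 209.0]] {}
scene spool_mid 0.74 [487.2  36.8  21.8] [[265.0, 220.0]] {}
scene spool_mid 0.59 [609.5  67.7  19.1] [[296.0, 247.0]] {}
scene deck 0.86 [ 527.  -136.2   49.2] [[204.0, 241.0]] {}
scene deck 0.25 [ 7.568e+02  1.592e+02 -1.000e-01] [[360.0, 281.0]] {}
scene lever_pivot 0.66 [ 568.4 -206.3  103. ] [[176.0, 243.0]] {}
scene lever_peg 0.69 [ 568.6 -204.1  106.2] [[176.0, 242.0]] {}
scene roller 0.65 [ 630.  -152.9  102.3] [[207.0, 254.0]] {}
scene winder 0.58 [ 529.2 -135.5   -4.3] [[207.0, 257.0]] {}
scene winder 0.16 [761.5  -2.   -5.7] [[298.0, 308.0]] {}
scene full_a 0.7 [338.9 196.4   0.4] [[295.0, 184.0]] {}

[... 523 characters left out ...]
 271.0]] {}
top deck 0.62 [ 522.  -137.7   51.6] [[362.0, 218.0]] {}
top deck 0.53 [756.  161.5  -2.1] [[237.0, 135.0]] {}
top lever_pivot 0.89 [ 564.8 -204.3  100.2] [[393.0, 196.0]] {}
top lever_peg 0.78 [ 534.7 -232.3  134.7] [[411.0, 207.0]] {}
top roller 0.73 [ 626.5 -154.9  105. ] [[370.0, 170.0]] {}
top roller 0.55 [339.7 201.8   0.6] [[223.0, 300.0]] {}
top winder 0.57 [ 526.3 -131.8   -1.1] [[356.0, 219.0]] {}
top winder 0.53 [757.8 161.6  -2.8] [[237.0, 134.0]] {}
top full_a 0.84 [483.5 289.    1. ] [[187.0, 242.0]] {}
top full_a 0.51 [580.7 231.9  -3.2] [[210.0, 203.0]] {}
top jar_a 0.84 [758.   -1.   -1.3] [[300.0, 132.0]] {}
top jar_a 0.58 [760.5 159.3  -3.9] [[238.0, 133.0]] {}
```

```bash
python3 - <<'E'
import cv2,numpy as np
a=cv2.imread("pics/scene.png")[150:340,150:400];b=cv2.imread("pics/top.png")[100:320,150:450]
a=cv2.resize(a,(790,600),interpolation=cv2.INTER_CUBIC)
cv2.imwrite("pics/sc2.png",a); cv2.imwrite("pics/top2.png",cv2.resize(b,None,fx=2.66,fy=2.66,interpolation=cv2.INTER_CUBIC))
E
```

```text
(no output)
```

View pics/sc2.png

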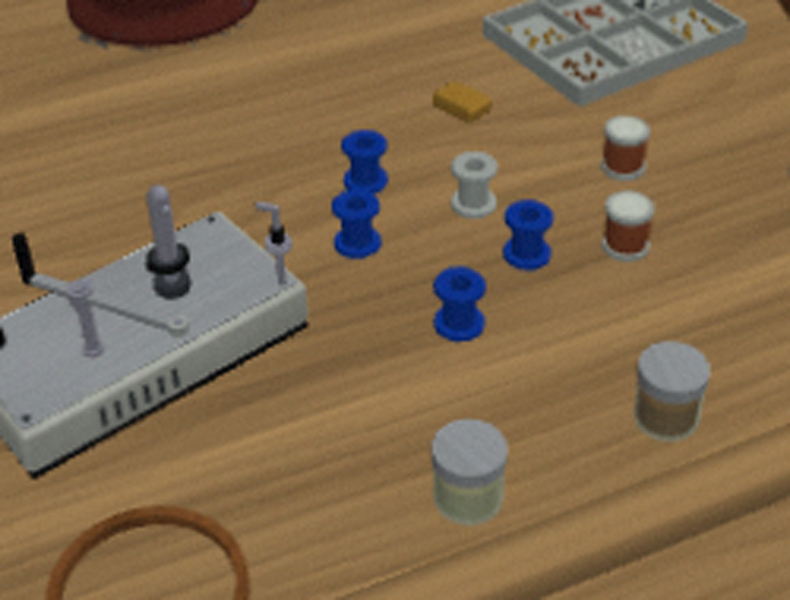

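View pics/top2.png

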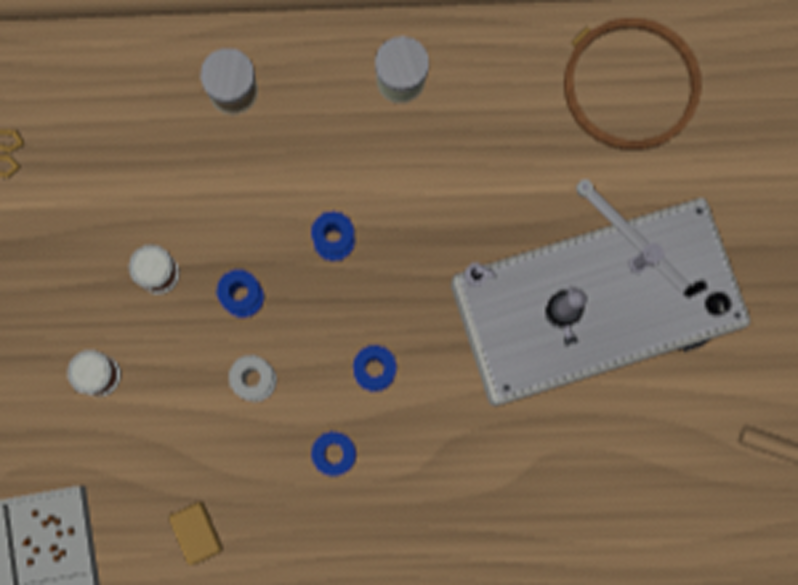

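The scene picture shows the white spool at full-frame pixel (300,209), and the top one shows it at (245,242). That puts it near (476,143). The winder is near (525,-136) with a yaw of about 17°, and the lever is out at about 1.17 rad. Next I'll work out the approach move.

```bash
cat >> h.py <<'E'
def go(pos,yaw=None):
    "shift (tool axes, scaled total) and turn to reach pos, tool x at yaw deg (mod 180), pointing down"
    o=robot.get_obs(); Rt=R.from_rotvec(o["tool_rot"]); X=Rt.as_matrix()
    print("t",round(o["time_s"],2),"pos",np.round(o["tool_pos"],1),"yawx",round(np.degrees(np.arctan2(X[1,0],X[0,0])),2),"F",np.round(o["ft_force"],1),"gap",round(o["finger_gap"],1),"q6",round(o["joint_positions"][5],2))
    print("shift now-axes /300:",(Rt.inv().apply(np.array(pos)-o["tool_pos"])/300).round(4))
    if yaw is not None:
        y=np.radians(yaw); 
        for s in(0,np.pi):
            T=np.array([[np.cos(y+s),np.sin(y+s),0],[np.sin(y+s),-np.cos(y+s),0],[0,0,-1]]).T
            T=np.array([[np.cos(y+s),np.sin(y+s),0],[np.sin(y+s),-np.cos(y+s),0],[0,0,-1.]])
            rel=Rt.inv()*R.from_matrix(T.T if 0 else np.column_stack([T[0],[np.sin(y+s),-np.cos(y+s),0],[0,0,-1.]]))
            v=rel.as_rotvec(); print(" turn/60deg:",(np.degrees(v)/60).round(4)," shift after turn:",((R.from_matrix(np.column_stack([T[0],T[1],T[2]])).inv().apply(np.array(pos)-o["tool_pos"]))/300).round(4))
E
python3 - <<'E'
from h import *
go([476,143,170],17)
E
```

```text
t 0.9 pos [ 282.4 -557.6  231.3] yawx -63.14 F [ 0.2 -1.   1.1] gap 85.3 q6 -0.12
shift now-axes /300: [-1.7916 -1.6308  0.2044]
 turn/60deg: [ 0.0000e+00 -1.0000e-04 -1.3356e+00]  shift after turn: [ 1.2998 -2.0445  0.2045]
 turn/60deg: [-1.0000e-04 -0.0000e+00  1.6644e+00]  shift after turn: [-1.2998  2.0445  0.2045]
```

```bash
python3 -m crank '[[[0,0,0],[-0.1,-0.091,0],1],[[0,0,0],[-0.1,-0.091,0],1],[[0,0,0],[-0.1,-0.091,0],1],[[0,0,0],[-0.1,-0.091,0],1],[[0,0,0],[-0.1,-0.091,0],1],[[0,0,0],[-0.1,-0.091,0],1],[[0,0,0],[-0.1,-0.091,0],1],[[0,0,0],[-0.1,-0.091,0],1],[[0,0,0],[-0.1,-0.091,0],1],[[0,0,0],[-0.1,-0.091,0],1],[[0,0,0],[-0.1,-0.091,0],1],[[0,0,0],[-0.1,-0.091,0],1],[[0,0,0],[-0.1,-0.091,0],1],[[0,0,0],[-0.1,-0.091,0],1],[[0,0,0],[-0.1,-0.091,0],1],[[0,0,0],[-0.1,-0.091,0],1],[[0,0,0],[-0.1,-0.091,0],1],[[0,0,0],[-0.1,-0.091,0],1]]'
python3 -m crank '[[[0,0,-0.115],[0,0,0.01],0.2],[[0,0,-0.115],[0,0,0.01],0.2],[[0,0,-0.115],[0,0,0.01],0.2],[[0,0,-0.115],[0,0,0.01],0.2],[[0,0,-0.115],[0,0,0.01],0.2],[[0,0,-0.115],[0,0,0.01],0.2],[[0,0,-0.115],[0,0,0.01],0.2],[[0,0,-0.115],[0,0,0.01],0.2],[[0,0,-0.115],[0,0,0.01],0.2],[[0,0,-0.115],[0,0,0.01],0.2],[[0,0,-0.115],[0,0,0.01],0.2],[[0,0,-0.07],[0,0,0.01],0.2],[[0,0,0],[0,0,0],0.2]]'
python3 - <<'E'
from h import *
go([476,143,120],17)
p=vision.read_camera("wrist");save(p,"w1")
for q in("spool_mid",):
    for r in models.place_of(p,q)[:4]: print(q,round(r["p"],2),w(p,r["location"]).round(1), proj(p,w(p,r["location"])).round(0).tolist())
E
```

```text
time_s: 2.4
tool_pos: [476.9, 148.5, 231.7]
tool_rot: [-2.677, 1.644, -0.001]
ft_force: [0.2, -1.2, 0.1]
finger_gap: 85.3
time_s: 3.48
tool_pos: [476.4, 146.1, 194.7]
tool_rot: [3.107, 0.465, -0.002]
ft_force: [0.2, 0.6, -0.9]
finger_gap: 51.1
t 3.48 pos [476.4 146.1 194.7] yawx 17.02 F [ 0.2  0.6 -0.9] gap 51.1 q6 -0.15
shift now-axes /300: [-0.0041  0.0096  0.249 ]
 turn/60deg: [-0.0001  0.001   0.0004]  shift after turn: [-0.0043  0.0096  0.249 ]
 turn/60deg: [-1.5000e-03 -2.0000e-04 -2.9996e+00]  shift after turn: [ 0.0043 -0.0096  0.249 ]
spool_mid 0.91 [556.7 153.8  22.3] [[359.0, 195.0]]
spool_mid 0.78 [482.9  29.2  23.6] [[257.0, 278.0]]
spool_mid 0.69 [608.   63.8  24.6] [[372.0, 281.0]]
spool_mid 0.64 [412.3  71.3  24.1] [[204.0, 228.0]]
```

View pics/w1.png

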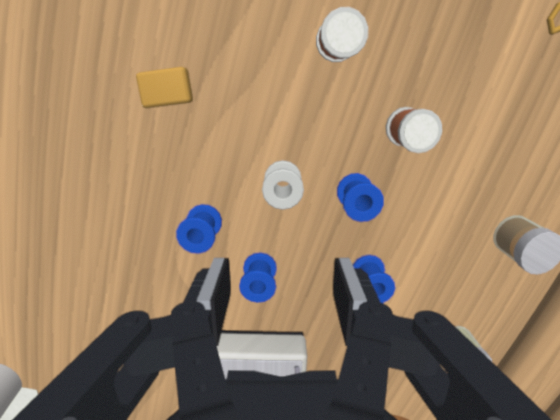

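The wrist view shows the white spool's top ring centred near (283,187) and its bore near (283,189).

```bash
python3 - <<'E'
from h import *
p=vision.read_camera("wrist");c=p["color"].astype(int)
m=((c.min(2)>130)&(c.max(2)-c.min(2)<30)).astype(np.uint8);m[:150]=0;m[230:]=0;m[:,:255]=0;m[:,315:]=0
ys,xs=np.nonzero(m);print(xs.min(),xs.max(),ys.min(),ys.max())
# predicted outline of spool at candidate positions: fit silhouette
from scipy.optimize import minimize
k=cv2.findContours(m,0,1)[0];k=max(k,key=cv2.contourArea)
obs=np.zeros(m.shape,np.uint8);cv2.drawContours(obs,[k],0,1,-1)
t=np.linspace(0,2*np.pi,60)
def sil(xy):
    im=np.zeros((m.shape[0]*4,m.shape[1]*4),np.uint8)
    for z0,z1,r in((0,6,20),(6,38,13),(38,44,20)):
        P=[[xy[0]+r*np.cos(a),xy[1]+r*np.sin(a),z] for z in(z0,z1) for a in t]
        cv2.fillConvexPoly(im,cv2.convexHull((proj(p,P)*4+2).astype(np.int32)),1)
    return cv2.resize(im.astype(np.float32),m.shape[::-1],interpolation=cv2.INTER_AREA)
f=lambda xy:np.abs(sil(xy)-obs).sum()
r=minimize(f,[476,143],method="Nelder-Mead",options=dict(initial_simplex=[[476,143],[480,143],[476,147]]));print(r.x,r.fun,obs.sum())
print(ray(p,[[283,187]],44), proj(p,robot.get_obs()["tool_pos"]))
go([*r.x,3],17)
E
```

```text
262 302 161 208
[477.47351805 142.18227556] 92.75 1570
[[477.93705222 144.7181598   44.        ]] [[283.12805749 267.33692574]]
t 3.63 pos [476.8 146.2 195.5] yawx 16.86 F [-0.5  0.2  0.1] gap 51.1 q6 -0.15
shift now-axes /300: [-0.002   0.0134  0.6416]
 turn/60deg: [ 0.     -0.0002 -0.0023]  shift after turn: [-0.0019  0.0135  0.6416]
 turn/60deg: [-4.0000e-04 -1.0000e-04  2.9977e+00]  shift after turn: [ 0.0019 -0.0135  0.6416]
```

```bash
python3 -m crank '[[[0,0,0],[-0.001,0.007,0.12],0.2],[[0,0,0],[-0.001,0.0065,0.12],0.2],[[0,0,0],[0,0,0.12],0.2],[[0,0,0],[0,0,0.1],0.2],[[0,0,0],[0,0,0.08],0.2],[[0,0,0],[0,0,0.06],0.2],[[0,0,0],[0,0,0.04],0.2],[[0,0,0],[0,0,0],0.2]]'
python3 -m crank '[[[0,0,0],[0,0,0],-1],[[0,0,0],[0,0,0],-1],[[0,0,0],[0,0,0],-1],[[0,0,0],[0,0,0],-1],[[0,0,0],[0,0,0],-1],[[0,0,0],[0,0,0],-1]]'
python3 - <<'E'
from h import *
go([477.5,142.2,3],17)
p=vision.read_camera("wrist");save(p,"w2")
E
```

```text
time_s: 4.3
tool_pos: [475.4, 141.8, 0.8]
tool_rot: [-3.107, -0.462, 0.008]
ft_force: [-0.4, 0.3, -1.6]
finger_gap: 51.2
time_s: 4.8
tool_pos: [477.9, 142.2, 4.0]
tool_rot: [-3.107, -0.463, -0.002]
ft_force: [0.3, 1.4, 0.2]
finger_gap: 38.8
t 4.8 pos [477.9 142.2   4. ] yawx 16.96 F [0.3 1.4 0.2] gap 38.8 q6 -0.16
shift now-axes /300: [-0.0012 -0.0002  0.0032]
 turn/60deg: [ 0.0002 -0.0012 -0.0007]  shift after turn: [-0.0012 -0.0002  0.0032]
 turn/60deg: [-1.9000e-03 -3.0000e-04  2.9993e+00]  shift after turn: [0.0012 0.0002 0.0032]
```

View pics/w2.png

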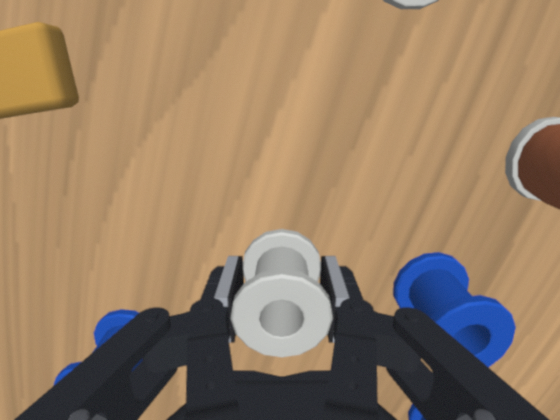

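```bash
python3 -m crank '[[[0,0,0],[0,0,-0.05],-1],[[0,0,0],[0,0,-0.11],-1],[[0,0,0],[0,0,-0.11],-1],[[0,0,0],[0,0,-0.11],-1],[[0,0,0],[0,0,-0.11],-1],[[0,0,0],[0,0,-0.11],-1],[[0,0,0],[0,0,-0.1],-1],[[0,0,0],[-0.012,0.113,0],-1],[[0,0,0],[-0.012,0.113,0],-1],[[0,0,0],[-0.012,0.113,0],-1],[[0,0,0],[-0.012,0.113,0],-1],[[0,0,0],[-0.012,0.113,0],-1],[[0,0,0],[-0.012,0.113,0],-1],[[0,0,0],[-0.012,0.113,0],-1],[[0,0,0],[-0.012,0.113,0],-1],[[0,0,0],[-0.012,0.113,0],-1],[[0,0,0],[-0.012,0.113,0],-1],[[0,0,0],[0,0,0],-1],[[0,0,0],[0,0,0],-1]]'
python3 - <<'E'
from h import *
go([525,-136,230],17)
p=vision.read_camera("wrist");save(p,"w3")
np.save("w3cam.npy",np.r_[np.ravel(p["rvec"]),np.ravel(p["tvec"])])
for c in("wrist","top","scene"):
  p=vision.read_camera(c)
  for q in("deck","lever_pivot","lever_peg","roller","spool_mid"):
    for r in models.place_of(p,q)[:1]: print(c,q,round(r["p"],2),w(p,r["location"]).round(1), proj(p,w(p,r["location"])).round(0).tolist())
E
```

```text
time_s: 6.43
tool_pos: [541.7, -193.9, 213.0]
tool_rot: [-3.107, -0.459, 0.001]
ft_force: [-0.4, 0.5, -0.2]
finger_gap: 38.5
t 6.43 pos [ 541.7 -193.9  213. ] yawx 16.8 F [-0.4  0.5 -0.2] gap 38.5 q6 -0.77
shift now-axes /300: [ 0.0026 -0.2009 -0.0565]
 turn/60deg: [-0.0008  0.0004 -0.0033]  shift after turn: [ 0.0034 -0.2008 -0.0567]
 turn/60deg: [6.0000e-04 1.3000e-03 2.9967e+00]  shift after turn: [-0.0034  0.2008 -0.0567]
wrist deck 0.92 [ 533.2 -135.3   54.5] [[292.0, 123.0]]
wrist lever_pivot 0.96 [ 565.1 -204.9  105.5] [[305.0, 221.0]]
wrist roller 0.67 [ 631.  -157.8  107.2] [[400.0, 192.0]]
wrist spool_mid 0.82 [ 542.2 -191.7  231.3] [[285.0, 286.0]]
top deck 0.73 [ 522.1 -135.2   49.5] [[360.0, 218.0]]
top lever_pivot 0.61 [ 562.3 -203.3  100.7] [[393.0, 197.0]]
top lever_peg 0.6 [ 521.6 -134.7   51.3] [[360.0, 219.0]]
top roller 0.48 [ 625.3 -150.2  104.3] [[368.0, 171.0]]
top spool_mid 0.63 [605.   68.3  21.6] [[274.0, 189.0]]
scene deck 0.7 [ 529.4 -135.9   51.1] [[204.0, 241.0]]
scene lever_pivot 0.76 [ 569.7 -205.   103.1] [[176.0, 243.0]]
scene lever_peg 0.79 [ 535.6 -235.1  125.1] [[158.0, 230.0]]
scene roller 0.57 [ 628.4 -155.6  102. ] [[205.0, 254.0]]
scene spool_mid 0.7 [410.2  68.6  18.6] [[265.0, 202.0]]
```

View pics/w3.png

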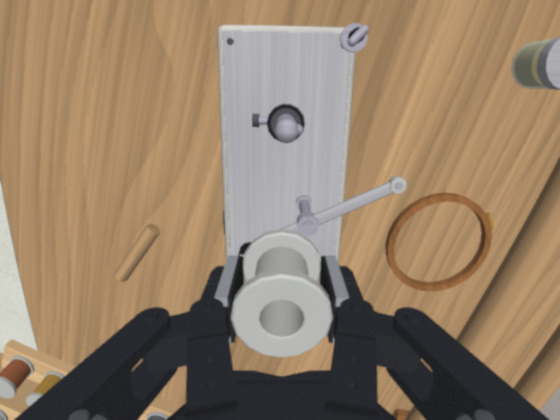

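The spool is held square. The spindle's disc is near (286,123), with the nose at about (287,128). I'll enlarge that area.

```bash
python3 - <<'E'
import cv2,numpy as np
a=cv2.imread("pics/w3.png")
b=cv2.resize(a[90:155,240:320],(400,325),interpolation=cv2.INTER_CUBIC)   # x5
s=cv2.resize(a[225:360,225:345],(360,405),interpolation=cv2.INTER_CUBIC)  # x3
o=np.zeros((405,770,3),np.uint8);o[:325,:400]=b;o[:,405:765]=s;cv2.imwrite("pics/z3.png",o)
E
```

```text
(no output)
```

View pics/z3.png

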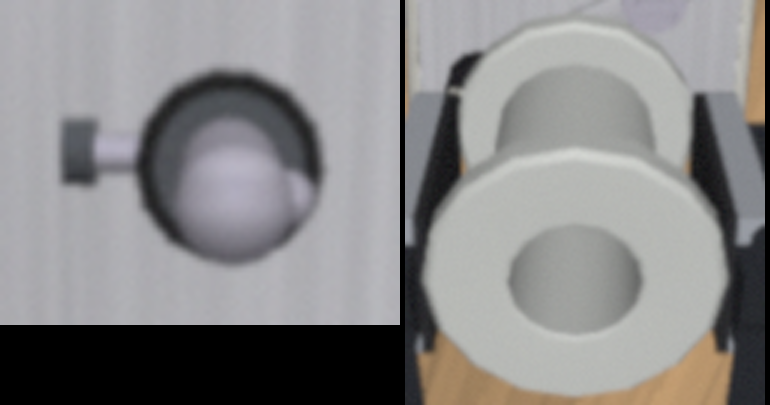

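```bash
cat > fit.py <<'E'
from h import *
from scipy.optimize import least_squares
p=vision.read_camera("wrist");v=np.load("w3cam.npy");
print("cam drift",np.abs(np.r_[np.ravel(p["rvec"]),np.ravel(p["tvec"])]-v).max())
t=np.linspace(0,2*np.pi,180)
def ext(c,r):
    P=proj(p,np.c_[c[0]+r*np.cos(t),c[1]+r*np.sin(t),np.full(180,c[2])]);return np.r_[P.min(0),P.max(0)]
def sph(c,r):
    K=np.array(p["intrinsics"]);q=proj(p,c)[0];d=R.from_rotvec(np.ravel(p["rvec"])).apply(c)+np.ravel(p["tvec"]);rr=K[0,0]*r/d[2];return q,rr
a=lambda x,y:np.array([240+x/5-.4,90+y/5-.4])
dl,dt=a(137,70);dr,_=a(322,0);nl,nb=a(172,263)
def f(s):
    x,y,z=s;e=ext([x,y,z],16);q,rr=sph(np.array([x,y,z+56]),8)
    return [e[0]-dl,e[1]-dt,e[2]-dr,q[0]-rr-nl,q[1]+rr-nb]
r=least_squares(f,[527,-136,80]);print("spindle xy, seat z",r.x,r.fun.round(2))
b=lambda x,y:np.array([225+(x-405)/3-.3,225+y/3-.3])
o=np.r_[b(509,224),b(641,335)];g=np.r_[b(424,0)[0],b(728,395)]
def f2(s):
    e=ext(s,8.8);h=ext(s,20);return np.r_[e-o,h[0]-g[0],h[2]-g[1],h[3]-g[2]]
r2=least_squares(f2,[542,-193,253]);print("spool top",r2.x,r2.fun.round(2))
T=robot.get_obs();Rt=R.from_rotvec(T["tool_rot"])
print("spool top in tool",Rt.inv().apply(r2.x-T["tool_pos"]),T["tool_pos"],"delta spindle-spool",r.x-r2.x)
d=(r.x-r2.x);d[2]=0;print("tool shift/300",Rt.inv().apply(d)/300)
E
python3 fit.py
```

```text
cam drift 0.3160381293361638
spindle xy, seat z [ 527.03732446 -135.70417749   75.35242178] [-0.55  0.11 -0.    0.44 -0.09]
spool top [ 541.33058916 -193.46337693  251.76424501] [-0.09  0.26  0.42 -0.62 -0.08 -0.26  0.37]
spool top in tool [ -0.71117603   0.61512787 -38.45294635] [ 541.83170503 -192.66743348  213.31130502] delta spindle-spool [ -14.2932647    57.75919944 -176.41182323]
tool shift/300 [ 1.05626543e-02 -1.98056705e-01  6.79913027e-07]
```

```bash
python3 -m crank '[[[0,0,0],[0.0026,-0.05,0],-1],[[0,0,0],[0.003,-0.05,0],-1],[[0,0,0],[0.0025,-0.05,0],-1],[[0,0,0],[0.0025,-0.048,0],-1],[[0,0,0],[0,0,0.06],-1],[[0,0,0],[0,0,0.06],-1],[[0,0,0],[0,0,0.06],-1],[[0,0,0],[0,0,0.02],-1],[[0,0,0],[0,0,0],-1]]'
python3 - <<'E'
from h import *
go([525,-136,230])
for c in("scene","top"):
  p=vision.read_camera(c);u=proj(p,[527,-136,120])[0].astype(int);print(u);cv2.imwrite(f"pics/n_{c}.png",cv2.resize(p["color"][max(u[1]-40,0):u[1]+40,u[0]-40:u[0]+40,::-1],(400,400),interpolation=cv2.INTER_CUBIC))
cv2.imwrite("pics/n.png",np.hstack([cv2.imread("pics/n_scene.png"),cv2.imread("pics/n_top.png")]))
E
```

```text
time_s: 8.18
tool_pos: [526.0, -133.3, 151.2]
tool_rot: [-3.105, -0.465, 0.006]
ft_force: [-0.2, 1.0, 0.5]
finger_gap: 38.7
t 8.18 pos [ 526.  -133.3  151.2] yawx 17.02 F [-0.2  1.   0.5] gap 38.7 q6 -0.68
shift now-axes /300: [-0.0068  0.007  -0.2627]
[200 217]
[365 212]
```

View pics/n.png

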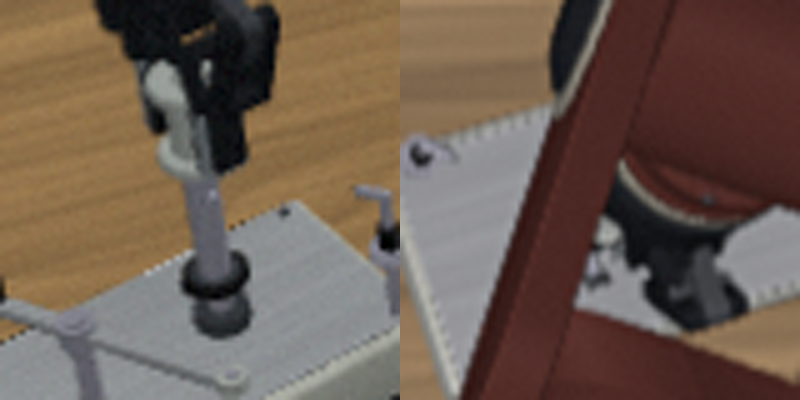

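The scene crop shows the spool's foot just above the nose, in line with it. The left flange edge at crop x 158 plus half its 88 px width gives about 202, against about 200 for the spindle. I'll feel my way down from here.

```bash
D='[[[0,0,0],[0,0,0.01],-1],[[0,0,0],[0,0,0.01],-1]]'
python3 -m crank '[[[0,0,0],[0,0,0.007],-1],[[0,0,0],[0,0,0.007],-1],[[0,0,0],[0,0,0],-1]]'
python3 -m crank '[[[0,0,0],[0,0,0.007],-1],[[0,0,0],[0,0,0.007],-1],[[0,0,0],[0,0,0],-1]]'
python3 -m crank '[[[0,0,0],[0,0,0.007],-1],[[0,0,0],[0,0,0.007],-1],[[0,0,0],[0,0,0],-1]]'
```

```text
time_s: 8.53
tool_pos: [527.9, -135.0, 149.7]
tool_rot: [3.107, 0.463, 0.001]
ft_force: [-0.8, 0.6, -0.6]
finger_gap: 38.3
time_s: 8.78
tool_pos: [527.3, -134.8, 144.4]
tool_rot: [-3.107, -0.463, 0.001]
ft_force: [0.5, 0.0, -0.2]
finger_gap: 38.3
time_s: 9.03
tool_pos: [527.4, -135.1, 140.2]
tool_rot: [3.107, 0.463, -0.001]
ft_force: [-0.1, -1.5, -0.9]
finger_gap: 38.3
```

```bash
python3 -m crank '[[[0,0,0],[0,0,0.007],-1],[[0,0,0],[0,0,0.003],-1],[[0,0,0],[0,0,0],-1]]' | grep -E 'pos|force'
python3 -m crank '[[[0,0,0],[0,0,0.007],-1],[[0,0,0],[0,0,0.003],-1],[[0,0,0],[0,0,0],-1]]' | grep -E 'pos|force'
python3 -m crank '[[[0,0,0],[0,0,0.007],-1],[[0,0,0],[0,0,0],-1]]' | grep -E 'pos|force'
python3 -m crank '[[[0,0,0],[0,0,0.007],-1],[[0,0,0],[0,0,0],-1]]' | grep -E 'pos|force'
```

```text
tool_pos: [527.5, -135.1, 137.5]
ft_force: [1.5, -2.1, -0.5]
tool_pos: [528.1, -135.2, 135.3]
ft_force: [0.8, -2.6, 1.4]
tool_pos: [528.3, -135.3, 133.4]
ft_force: [2.8, -3.1, 2.4]
tool_pos: [528.1, -135.2, 130.5]
ft_force: [2.5, -4.3, -0.7]
```

```bash
python3 -m crank '[[[0,0,0],[0.001,0.0027,0],-1],[[0,0,0],[0,0,0],-1]]' | grep -E 'pos|force'
python3 -c "
from h import *;go([527,-135,120])"
```

```text
tool_pos: [528.1, -135.3, 130.2]
ft_force: [2.4, -1.3, 0.6]
t 10.03 pos [ 528.1 -135.3  130.2] yawx 16.96 F [ 2.4 -1.3  0.6] gap 38.2 q6 -0.68
shift now-axes /300: [-0.0034 -0.0019  0.0339]
```

```bash
python3 -m crank '[[[0,0,0],[0.0025,0.0005,0],-1],[[0,0,0],[0,0,0],-1]]' | grep -E 'pos|force'
python3 -m crank '[[[0,0,0],[0,0,0.005],-1],[[0,0,0],[0,0,0],-1]]' | grep -E 'pos|force'
python3 -m crank '[[[0,0,0],[0,0,0.004],-1],[[0,0,0],[0,0,0],-1]]' | grep -E 'pos|force'
python3 -m crank '[[[0,0,0],[0,0,0.004],-1],[[0,0,0],[0,0,0],-1]]' | grep -E 'pos|force'
```

```text
tool_pos: [528.3, -135.3, 130.1]
ft_force: [-0.5, -2.1, 1.4]
tool_pos: [528.5, -135.5, 128.6]
ft_force: [0.4, -2.6, 0.4]
tool_pos: [528.5, -135.5, 127.5]
ft_force: [-0.6, -3.2, 1.0]
tool_pos: [528.5, -135.5, 126.3]
ft_force: [-1.1, -2.0, 2.0]
```

```bash
python3 -m crank '[[[0,0,0],[-0.0005,0.0015,0.004],-1],[[0,0,0],[0,0,0],-1]]' | grep -E 'pos|force'
python3 -m crank '[[[0,0,0],[0,0,0.004],-1],[[0,0,0],[0,0,0],-1]]' | grep -E 'pos|force'
python3 -m crank '[[[0,0,0],[0,0,0.004],-1],[[0,0,0],[0,0,0],-1]]' | grep -E 'pos|force'
python3 -m crank '[[[0,0,0],[0,0,0.004],-1],[[0,0,0],[0,0,0],-1]]' | grep -E 'pos|force'
python3 -m crank '[[[0,0,0],[0,0,0.004],-1],[[0,0,0],[0,0,0],-1]]' | grep -E 'pos|force'
```

```text
tool_pos: [528.5, -135.7, 124.9]
ft_force: [-0.9, -0.6, 2.4]
tool_pos: [528.6, -135.7, 123.7]
ft_force: [-0.5, -1.7, 1.4]
tool_pos: [528.6, -135.7, 122.5]
ft_force: [-1.2, -0.7, 0.1]
tool_pos: [528.6, -135.8, 121.4]
ft_force: [-1.3, -1.0, 1.0]
tool_pos: [528.6, -135.9, 120.3]
ft_force: [-2.6, -0.6, 1.1]
```

```bash
python3 -m crank '[[[0,0,0],[-0.001,0.0005,0.004],-1],[[0,0,0],[0,0,0],-1]]' | grep -E 'pos|force'
python3 -m crank '[[[0,0,0],[0,0,0.004],-1],[[0,0,0],[0,0,0],-1]]' | grep -E 'pos|force'
python3 -m crank '[[[0,0,0],[0,0,0.004],-1],[[0,0,0],[0,0,0],-1]]' | grep -E 'pos|force'
python3 -m crank '[[[0,0,0],[0,0,0.004],-1],[[0,0,0],[0,0,0],-1]]' | grep -E 'pos|force'
python3 -m crank '[[[0,0,0],[0,0,0.004],-1],[[0,0,0],[0,0,0],-1]]' | grep -E 'pos|force'
python3 -m crank '[[[0,0,0],[0,0,0.004],-1],[[0,0,0],[0,0,0],-1]]' | grep -E 'pos|force'
```

```text
tool_pos: [528.6, -136.0, 119.1]
ft_force: [-0.6, -0.8, 0.9]
tool_pos: [528.6, -136.0, 117.9]
ft_force: [-0.5, -0.8, 0.5]
tool_pos: [528.6, -136.0, 116.8]
ft_force: [-1.5, -0.5, 0.7]
tool_pos: [528.6, -136.1, 115.5]
ft_force: [-1.2, 0.1, 0.0]
tool_pos: [528.6, -136.1, 114.4]
ft_force: [-1.1, 1.2, 1.4]
tool_pos: [528.6, -136.1, 113.2]
ft_force: [-0.5, 0.4, 1.7]
```

```bash
python3 -m crank '[[[0,0,0],[0,0,0.005],-1],[[0,0,0],[0,0,0.005],-1]]' | grep -E 'pos|force'
python3 -m crank '[[[0,0,0],[0,0,0.005],-1],[[0,0,0],[0,0,0.005],-1]]' | grep -E 'pos|force'
python3 -m crank '[[[0,0,0],[0,0,0.005],-1],[[0,0,0],[0,0,0.005],-1]]' | grep -E 'pos|force'
python3 -m crank '[[[0,0,0],[0,0,0.005],-1],[[0,0,0],[0,0,0],-1]]' | grep -E 'pos|force'
python3 - <<'E'
from h import *
p=vision.read_camera("scene");u=proj(p,[527,-136,100])[0].astype(int);cv2.imwrite("pics/s5.png",cv2.resize(p["color"][u[1]-40:u[1]+40,u[0]-40:u[0]+40,::-1],(640,640)[:2],interpolation=cv2.INTER_CUBIC)[:600])
E
```

```text
tool_pos: [528.6, -136.1, 110.6]
ft_force: [-2.6, 1.7, 4.0]
tool_pos: [528.6, -136.1, 107.4]
ft_force: [-2.7, 0.9, 4.2]
tool_pos: [528.6, -136.1, 104.3]
ft_force: [-0.8, 0.9, 4.5]
tool_pos: [528.6, -136.1, 102.2]
ft_force: [1.2, 0.7, -0.7]
```

View pics/s5.png

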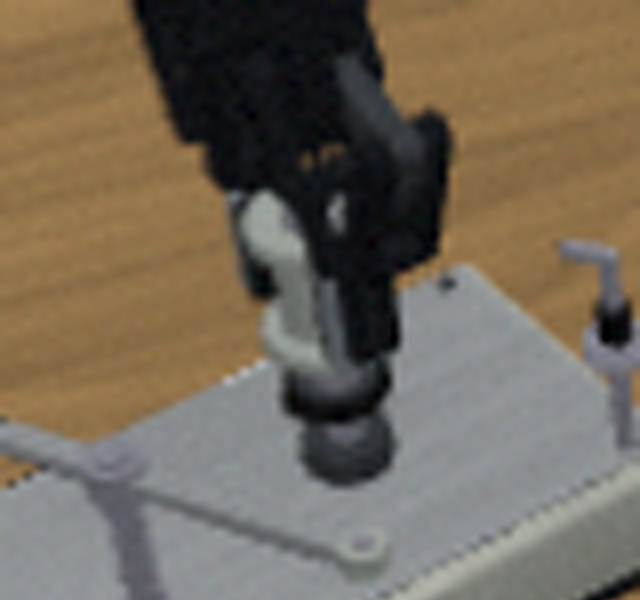

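The foot is still roughly 20 mm above the disc, which agrees with a seat near z 75. Rubbing is about 4 N while moving, so the ball is already inside the bore. I'll carry on down.

```bash
for i in 1; do python3 -m crank '[[[0,0,0],[0,0,0.004],-1],[[0,0,0],[0,0,0.004],-1]]' | grep -E 'pos|force'
python3 -m crank '[[[0,0,0],[0,0,0.004],-1],[[0,0,0],[0,0,0.004],-1]]' | grep -E 'pos|force'
python3 -m crank '[[[0,0,0],[0,0,0.004],-1],[[0,0,0],[0,0,0.004],-1]]' | grep -E 'pos|force'
python3 -m crank '[[[0,0,0],[0,0,0.004],-1],[[0,0,0],[0,0,0.004],-1]]' | grep -E 'pos|force'
python3 -m crank '[[[0,0,0],[0,0,0.004],-1],[[0,0,0],[0,0,0.004],-1]]' | grep -E 'pos|force'; done
```

```text
tool_pos: [528.6, -136.1, 100.6]
ft_force: [-2.3, 1.4, 2.7]
tool_pos: [528.6, -136.1, 98.2]
ft_force: [-1.5, 1.5, 3.2]
tool_pos: [528.6, -136.2, 95.7]
ft_force: [-2.0, 1.5, 4.0]
tool_pos: [528.6, -136.2, 93.2]
ft_force: [-1.4, 2.1, 4.2]
tool_pos: [528.6, -136.1, 90.7]
ft_force: [-1.3, 1.3, 2.6]
```

```bash
python3 -m crank '[[[0,0,0],[0,0,0.004],-1],[[0,0,0],[0,0,0.004],-1]]' | grep -E 'pos|force'
python3 -m crank '[[[0,0,0],[0,0,0.004],-1],[[0,0,0],[0,0,0.004],-1]]' | grep -E 'pos|force'
python3 -m crank '[[[0,0,0],[0,0,0.003],-1],[[0,0,0],[0,0,0.003],-1]]' | grep -E 'pos|force'
python3 -m crank '[[[0,0,0],[0,0,0.003],-1],[[0,0,0],[0,0,0],-1]]' | grep -E 'pos|force'
```

```text
tool_pos: [528.6, -136.1, 87.9]
ft_force: [1.2, 0.2, -1.9]
tool_pos: [528.3, -136.3, 85.7]
ft_force: [-3.5, 1.0, 8.2]
tool_pos: [528.4, -136.3, 85.7]
ft_force: [-7.8, 2.5, 13.9]
tool_pos: [528.6, -136.4, 85.7]
ft_force: [-7.8, 3.0, 14.4]
```

Contact is firm at TCP 85.7, with 14 N vertical and no more travel. Just before it came a short downward pull, which was the ball snapping out. I'll relax the load and look.

```bash
python3 -m crank '[[[0,0,0],[-0.002,0,-0.005],-1],[[0,0,0],[0,0,0],-1]]' | grep -E 'pos|force'
python3 - <<'E'
from h import *
p=vision.read_camera("wrist");cv2.imwrite("pics/w6.png",cv2.resize(p["color"][200:380,180:400,::-1],(733,600),interpolation=cv2.INTER_CUBIC))
E
```

```text
tool_pos: [528.4, -136.7, 85.8]
ft_force: [-1.6, 1.5, 5.4]
```

View pics/w6.png

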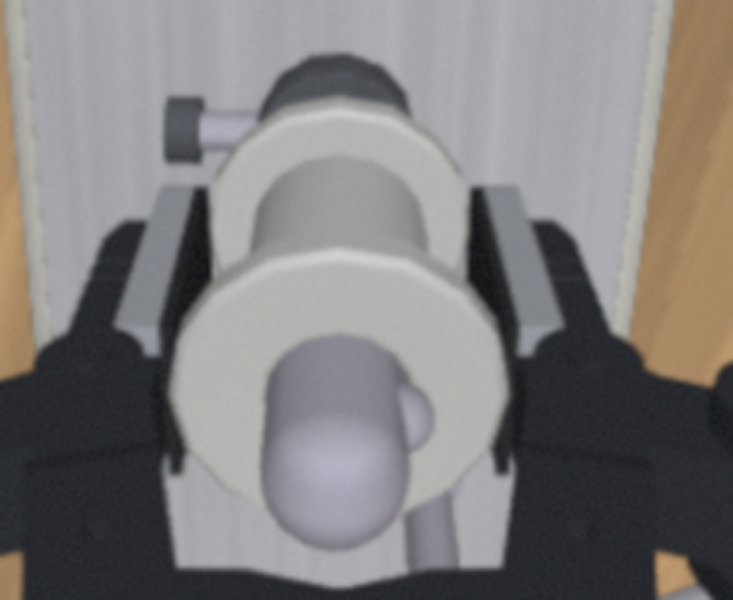

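The ball is out above the spool's top at crop (415,415), and the spool sits on the disc. I'll release it, go up, and move to look at the lever.

```bash
python3 -m crank '[[[0,0,0],[0,0,0],0.2],[[0,0,0],[0,0,0],0.2],[[0,0,0],[0,0,0],0.2],[[0,0,0],[0,0,-0.02],0.2],[[0,0,0],[0,0,-0.06],0.2],[[0,0,0],[0,0,-0.1],0.2],[[0,0,0],[0,0,-0.12],0.2],[[0,0,0],[0,0,-0.12],0.2],[[0,0,0],[0.0,0.1,0],0.2],[[0,0,0],[0,0.13,0],0.2],[[0,0,0],[0,0.13,0],0.2],[[0,0,0],[0,0.13,0],0.2],[[0,0,0],[0,0.06,0],0.2],[[0,0,0],[0,0,0],0.2],[[0,0,0],[0,0,0],0.2]]'
python3 - <<'E'
from h import *
go([536,-235,200],17)
p=vision.read_camera("wrist");save(p,"w7")
np.savez("w7.npz",**{k:np.array(v) for k,v in p.items()})
for q in("deck","lever_pivot","lever_peg","roller","spool_mid"):
    for r in models.place_of(p,q)[:1]: print(q,round(r["p"],2),w(p,r["location"]).round(1), proj(p,w(p,r["location"])).round(0).tolist())
E
```

```text
time_s: 16.22
tool_pos: [576.0, -294.9, 210.5]
tool_rot: [-3.107, -0.461, 0.001]
ft_force: [0.5, 0.8, -0.6]
finger_gap: 51.5
t 16.22 pos [ 576.  -294.9  210.5] yawx 16.87 F [ 0.5  0.8 -0.6] gap 51.5 q6 -0.88
shift now-axes /300: [-0.0696 -0.2298  0.0354]
 turn/60deg: [-0.0009  0.0004 -0.0021]  shift after turn: [-0.0691 -0.2299  0.0351]
 turn/60deg: [6.0000e-04 1.5000e-03 2.9979e+00]  shift after turn: [0.0691 0.2299 0.0351]
lever_pivot 0.85 [ 569.  -208.3  105.1] [[308.0, 91.0]]
lever_peg 0.67 [ 533.8 -237.8  132.6] [[247.0, 119.0]]
roller 0.82 [ 631.2 -156.1  106.7] [[413.0, 46.0]]
```

View pics/w7.png

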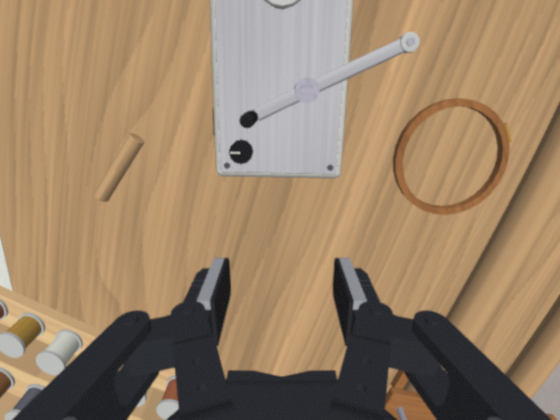

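Pivot is at (308,90), roller at (410,42), and the peg's top at about (247,119).

```bash
python3 - <<'E'
from h import *
p=dict(np.load("w7.npz",allow_pickle=True))
pv,ro=ray(p,[[308,90],[410,42]],108);pg=ray(p,[[247,119]],141)[0]
print(pv,ro,pg,np.linalg.norm(ro-pv),np.linalg.norm((pg-pv)[:2]))
d=(ro-pv)[:2];print("bar dir deg",np.degrees(np.arctan2(d[1],d[0])))
e=(pv-pg)[:2];print("peg->pivot dir",np.degrees(np.arctan2(e[1],e[0])))
# housing edges at deck: left edge (212,0)-(218,170), right (352,0)-(341,173)
q=ray(p,[[212,5],[217,165],[352,5],[340,170],[220,174],[339,174]],50);print(q.round(1))
for i,j in((1,0),(3,2)): v=q[j]-q[i];print("yaw",np.degrees(np.arctan2(v[1],v[0]))-90)
v=q[5]-q[4];print("yaw",np.degrees(np.arctan2(v[1],v[0])))
go([pg[0],pg[1],111],17)
E
```

```text
[ 568.75969959 -207.60783563  108.        ] [ 627.39466265 -154.69970666  108.        ] [ 534.43893906 -236.97732455  141.        ] 78.9767624342145 45.17168895373786
bar dir deg 42.060906573833954
peg->pivot dir 40.55477414814532
[[ 473.8 -163.    50. ]
 [ 510.8 -296.1   50. ]
 [ 586.9 -128.6   50. ]
 [ 625.5 -266.5   50. ]
 [ 515.7 -304.    50. ]
 [ 626.  -270.5   50. ]]
yaw 15.527291480752169
yaw 15.659420802365517
yaw 16.887292392946332
t 16.52 pos [ 576.1 -293.1  211.1] yawx 17.03 F [ 0.4 -0.6 -1. ] gap 51.3 q6 -0.88
shift now-axes /300: [-0.0782 -0.2196  0.3338]
 turn/60deg: [ 0.0001 -0.0002  0.0005]  shift after turn: [-0.0782 -0.2195  0.3338]
 turn/60deg: [ 3.0000e-04  1.0000e-04 -2.9995e+00]  shift after turn: [0.0782 0.2195 0.3338]
```

```bash
python3 -m crank '[[[0,0,0.109],[0,0,0],0.2],[[0,0,0.109],[0,0,0],0.2],[[0,0,0.109],[0,0,0],0.2],[[0,0,0.109],[0,0,0],0.2],[[0,0,0.109],[0,0,0],0.2],[[0,0,0.109],[0,0,0],0.2],[[0,0,0.109],[0,0,0],0.2],[[0,0,0.109],[0,0,0],0.2],[[0,0,0.109],[0,0,0],0.2],[[0,0,0.109],[0,0,0],0.2],[[0,0,0],[-0.11,-0.01,0],0.2],[[0,0,0],[-0.122,-0.01,0],0.2],[[0,0,0],[0,0,0.1],0.2],[[0,0,0],[0,0,0],0.2],[[0,0,0],[0,0,0],0.2]]'
python3 - <<'E'
from h import *
go([534.5,-237,113],-48.5)
p=vision.read_camera("wrist");save(p,"w8")
E
```

```text
time_s: 17.77
tool_pos: [533.3, -236.9, 179.4]
tool_rot: [-2.865, 1.287, 0.005]
ft_force: [-0.2, 0.2, 0.7]
finger_gap: 51.5
t 17.77 pos [ 533.3 -236.9  179.4] yawx -48.39 F [-0.2  0.2  0.7] gap 51.5 q6 0.3
shift now-axes /300: [ 0.0036 -0.003   0.2214]
 turn/60deg: [0.0011 0.0032 0.0019]  shift after turn: [ 0.0029 -0.0027  0.2214]
 turn/60deg: [-4.9000e-03  1.8000e-03 -2.9981e+00]  shift after turn: [-0.0029  0.0027  0.2214]
```

View pics/w8.png

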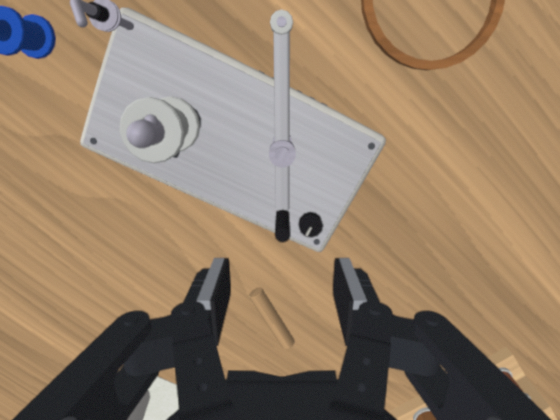

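The bar runs along column 283, in line with the jaw centre, and the peg's top is at (282,235). Going down to pinch it.

```bash
python3 -m crank '[[[0,0,0],[0.001,-0.001,0.08],0.2],[[0,0,0],[0.001,-0.001,0.08],0.2],[[0,0,0],[0,0,0.05],0.2],[[0,0,0],[0,0,0.01],0.2],[[0,0,0],[0,0,0],0.2],[[0,0,0],[0,0,0],-1],[[0,0,0],[0,0,0],-1],[[0,0,0],[0,0,0],-1],[[0,0,0],[0,0,0],-1],[[0,0,0],[0,0,0],-1],[[0,0,0],[0,0,0],-1],[[0,0,0],[0,0,0],-1],[[0,0,0],[0,0,0],-1]]'
python3 - <<'E'
from h import *
o=robot.get_obs();print(o["tool_pos"].round(1) if hasattr(o["tool_pos"],"round") else o["tool_pos"],o["ft_force"],o["finger_gap"])
E
```

```text
time_s: 18.9
tool_pos: [536.1, -238.7, 116.7]
tool_rot: [2.865, -1.288, 0.004]
ft_force: [-0.7, 0.2, 6.0]
finger_gap: 7.8
[ 536.1 -238.7  116.7] [-0.65208023  0.17817353  5.97790848] 7.781010997460384
```

```bash
python3 -m crank '[[[0,0,0],[0,0,-0.006],-1],[[0,0,-0.1],[0.0157,-0.0008,0],-1],[[0,0,-0.1],[0.0157,-0.0008,0],-1],[[0,0,0],[0,0,0],-1]]'
python3 -c "
from h import *;go([534.5,-237,113])"
```

```text
time_s: 19.23
tool_pos: [543.1, -244.3, 116.8]
tool_rot: [-2.984, 0.98, -0.002]
ft_force: [2.1, 1.8, 1.5]
finger_gap: 7.7
t 19.23 pos [ 543.1 -244.3  116.8] yawx -36.36 F [2.1 1.8 1.5] gap 7.7 q6 0.09
shift now-axes /300: [-0.0375 -0.0027  0.0127]
```

```bash
python3 -m crank '[[[0,0,-0.1],[0.0157,-0.002,0],-1],[[0,0,-0.1],[0.0157,-0.0008,0],-1],[[0,0,-0.1],[0.0157,-0.0008,0],-1],[[0,0,-0.1],[0.0157,-0.0008,0],-1],[[0,0,0],[0,0,0],-1]]'
python3 -m crank '[[[0,0,-0.1],[0.0157,-0.0012,0],-1],[[0,0,-0.1],[0.0157,-0.0008,0],-1],[[0,0,0],[0,0,0],-1]]'
python3 - <<'E'
from h import *
go([534.5,-237,113])
p=vision.read_camera("wrist");save(p,"w9")
for c in("wrist","scene"):
  p=vision.read_camera(c)
  for q in("lever_pivot","roller","spool_mid","lever_peg"):
    for r in models.place_of(p,q)[:2]: print(c,q,round(r["p"],2),w(p,r["location"]).round(1))
E
```

```text
time_s: 19.65
tool_pos: [560.4, -251.2, 116.8]
tool_rot: [-3.121, 0.34, -0.002]
ft_force: [3.0, 3.2, 0.8]
finger_gap: 7.5
time_s: 19.9
tool_pos: [569.5, -251.8, 116.8]
tool_rot: [-3.14, 0.013, -0.001]
ft_force: [2.0, 4.2, 1.7]
finger_gap: 7.4
t 19.9 pos [ 569.5 -251.8  116.8] yawx -0.47 F [2.  4.2 1.7] gap 7.4 q6 -0.53
shift now-axes /300: [-0.1172 -0.0484  0.0126]
wrist lever_pivot 0.67 [ 568.9 -206.9  105.8]
wrist spool_mid 0.6 [ 526.4 -139.8  101.3]
wrist lever_peg 0.97 [ 570.2 -251.9  131.9]
scene lever_pivot 0.9 [ 571.  -208.4  104. ]
scene roller 0.76 [ 567.1 -126.9  103.1]
scene roller 0.6 [565.7 426.4  -4.1]
scene spool_mid 0.78 [ 526.6 -137.8  103.3]
scene spool_mid 0.64 [605.9  66.8  18.1]
scene lever_peg 0.81 [ 570.  -250.7  126.3]
```

```bash
python3 -m crank '[[[0,0,-0.067],[0.0105,-0.002,0],-1],[[0,0,-0.067],[0.0105,-0.0015,0],-1],[[0,0,0],[0,0,0],-1]]' | grep -E 'pos|force'
python3 -m crank '[[[0,0,-0.033],[0.0052,-0.0005,0],-1],[[0,0,0],[0,0,0],-1]]' | grep -E 'pos|force'
python3 -m crank '[[[0,0,-0.033],[0.0052,-0.0001,0],-1],[[0,0,0],[0,0,0],-1]]' | grep -E 'pos|force'
python3 -c "
from h import *;go([534.5,-237,113])"
```

```text
tool_pos: [575.5, -251.2, 116.8]
ft_force: [2.3, 2.1, 1.6]
tool_pos: [576.8, -251.0, 116.8]
ft_force: [2.1, 3.5, 1.3]
tool_pos: [578.3, -250.7, 116.8]
ft_force: [2.3, 4.5, 1.5]
t 21.03 pos [ 578.3 -250.7  116.8] yawx 11.4 F [2.3 4.5 1.5] gap 7.7 q6 -0.73
shift now-axes /300: [-0.1341 -0.0736  0.0127]
```

```bash
python3 -m crank '[[[0,0,-0.0167],[0.0026,-0.002,0],-1],[[0,0,0],[0,0,0],-1]]' | grep -E 'pos|force'
python3 -m crank '[[[0,0,-0.0167],[0.0026,0,0],-1],[[0,0,0],[0,0,0],-1]]' | grep -E 'pos|force'
python3 -m crank '[[[0,0,-0.0083],[0.0013,0,0],-1],[[0,0,0],[0,0,0],-1]]' | grep -E 'pos|force'
python3 - <<'E'
from h import *
go([534.5,-237,113])
for c in("scene",):
  p=vision.read_camera(c);save(p,"s10")
  for q in("lever_pivot","roller","spool_mid","lever_peg"):
    for r in models.place_of(p,q)[:1]: print(c,q,round(r["p"],2),w(p,r["location"]).round(1))
E
```

```text
tool_pos: [579.0, -250.5, 116.8]
ft_force: [3.8, 1.8, -0.2]
tool_pos: [579.8, -250.3, 116.9]
ft_force: [3.3, 1.8, 1.1]
tool_pos: [580.1, -250.2, 116.8]
ft_force: [3.0, 2.2, 2.2]
t 21.53 pos [ 580.1 -250.2  116.8] yawx 14.06 F [3.  2.2 2.2] gap 7.6 q6 -0.77
shift now-axes /300: [-0.1369 -0.0797  0.0127]
scene lever_pivot 0.91 [ 571.4 -203.5  103. ]
scene roller 0.78 [ 547.7 -131.8  102.2]
scene spool_mid 0.74 [ 567.1 -207.1  107.8]
scene lever_peg 0.64 [ 578.9 -250.5  128.9]
```

```bash
for i in 1; do
python3 -m crank '[[[0,0,-0.0083],[0.0013,0,0],-1],[[0,0,0],[0,0,0],-1]]' | grep -E 'pos|force'
python3 -m crank '[[[0,0,-0.0083],[0.0013,0,0],-1],[[0,0,0],[0,0,0],-1]]' | grep -E 'pos|force'
python3 -m crank '[[[0,0,-0.0083],[0.0013,0,0],-1],[[0,0,0],[0,0,0],-1]]' | grep -E 'pos|force'; done
```

```text
tool_pos: [580.5, -250.1, 116.8]
ft_force: [4.1, 1.4, 1.3]
tool_pos: [580.8, -250.0, 116.8]
ft_force: [2.2, 1.2, 2.1]
tool_pos: [581.0, -250.0, 116.8]
ft_force: [1.4, 1.1, 2.4]
```

```bash
python3 -m crank '[[[0,0,0],[0.0013,0,0],-1],[[0,0,0],[0,0,0],-1]]' | grep -E 'pos|force'
python3 -m crank '[[[0,0,0],[0.0013,0,0],-1],[[0,0,0],[0,0,0],-1]]' | grep -E 'pos|force'
```

```text
tool_pos: [581.1, -250.0, 116.8]
ft_force: [-0.6, 0.6, 4.2]
tool_pos: [581.1, -249.9, 116.8]
ft_force: [-2.8, 0.4, 4.8]
```

Peg travel stopped at x 581.1 while the reaction rose, so the roller is on the barrel. I'll ease off, release and go up.

```bash
python3 -m crank '[[[0,0,0],[-0.001,0,0],-1],[[0,0,0],[0,0,0],-1]]' | grep -E 'pos|force'
python3 -m crank '[[[0,0,0],[0,0,0],-0.4],[[0,0,0],[0,0,0],-0.4],[[0,0,0],[0,0,0],-0.2],[[0,0,0],[0,0,0],-0.2],[[0,0,0],[0,0,-0.03],-0.2],[[0,0,0],[0,0,-0.08],-0.2],[[0,0,0],[0,0,-0.12],-0.2],[[0,0,0],[0,0,-0.12],-0.2],[[0,0,0],[0.08,0.08,0],-0.2],[[0,0,0],[0.08,0.08,0],-0.2],[[0,0,0],[0,0,0],-0.2],[[0,0,0],[0,0,0],-0.2]]'
python3 - <<'E'
from h import *
go([0,0,0])
ims=[]
for c in("wrist","scene"):
  p=vision.read_camera(c);save(p,"e_"+c)
  for q in("lever_pivot","roller","spool_mid","lever_peg"):
    for r in models.place_of(p,q)[:1]: print(c,q,round(r["p"],2),w(p,r["location"]).round(1))
  u=proj(p,[535,-140,105])[0].astype(int);print(u)
  r=40 if c=="scene" else 70
  y0=max(u[1]-r,0);x0=max(u[0]-r,0)
  ims.append(cv2.resize(p["color"][y0:y0+2*r,x0:x0+2*r,::-1],(400,400),interpolation=cv2.INTER_CUBIC))
cv2.imwrite("pics/e.png",np.hstack(ims))
E
```

```text
tool_pos: [581.1, -249.9, 116.8]
ft_force: [-2.0, 0.1, 5.4]
time_s: 23.78
tool_pos: [641.3, -283.5, 221.0]
tool_rot: [-3.112, -0.425, 0.002]
ft_force: [0.4, 0.3, -0.5]
finger_gap: 34.0
t 23.78 pos [ 641.3 -283.5  221. ] yawx 15.55 F [ 0.4  0.3 -0.5] gap 34.0 q6 -0.79
shift now-axes /300: [-1.8053 -1.4827  0.7398]
wrist lever_pivot 0.95 [ 566.2 -209.7  106.5]
wrist lever_peg 0.95 [ 580.3 -249.6  133.7]
[192 -27]
scene lever_pivot 0.63 [ 569.6 -204.6  103.3]
scene roller 0.57 [ 546.8 -128.5  101.3]
scene spool_mid 0.76 [607.2  65.8  18.9]
scene lever_peg 0.62 [ 578.9 -248.9  127.6]
[200 225]
```

View pics/e.png

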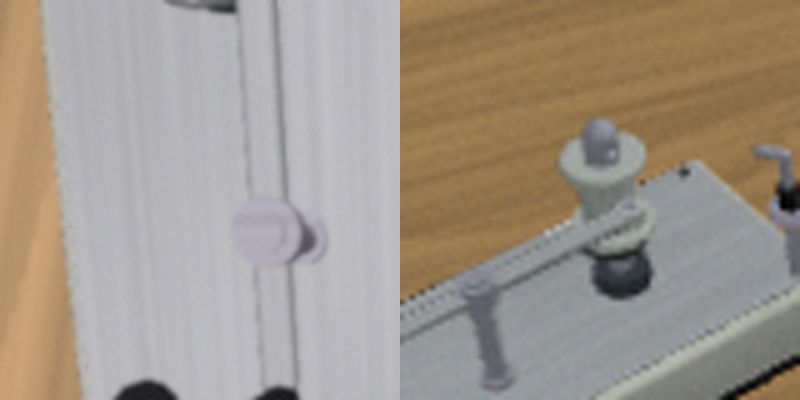

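```bash
python3 -c "
from h import *;print(ticket.job_done())"
```

```text
the job is handed in; nothing more can be done
None
```

The job is done and handed in at about 24 s of the 64 s allowed: the spool is on the winder and the stop lever is in against it. No verdict was reported.

- **Spool:** I took the white spool by both flanges and pushed it over the spindle until it stopped on the drive disc. The highest downward force I read was about 14 N, and the limit was about 20 N. The close-up after seating showed the ball out above the spool's top.
- **Lever:** I pinched the peg and swung the lever in until it stopped moving. The sideways force went from about +4 N to about −3 N, so the roller was pressing on the barrel with only a few newtons. I eased off, opened the gripper and drew the arm clear, and nothing was touching the robot.
- **Last picture:** The scene picture showed the spool seated, the ball visible above it and the roller between the flanges against the barrel. The peg had not moved measurably after I let go.

Some checks disagreed or were weaker:
- **Seat height:** The camera put the seat at about 75 mm above the table. Touch put it at about 83 mm, and I went by touch.
- **Ball passing:** I never saw the 5 to 12 N peak as the spool passed the ball. It probably fell between readings, so I relied on the small snap before the seat and the close-up picture.
- **Missed detection:** In the last scene picture the network did not pick out the seated spool and reported a blue spool instead. I judged that part from the picture itself.
- **Roller contact:** I judged this from the force and the stopped travel, because the networks are only good to about 4 mm.
- **Other items:** I did not check the other things on the table one by one.

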